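# Find the softest sanding block with the pin gauge

## Task

Take the pin gauge from its stand and, starting at the rack's red end and going from block to block, press its pin squarely into the middle of each rubber face until the red pointer stands in the green band, keep it there for about a second and never press harder than that. Then stand the gauge back in its stand and lay the softest block, the one whose face the pin sank deepest, flat and face up in the grey tray; let nothing fall, and leave the other two blocks and everything else where they are.

Things in the scene. Friction and masses are not known exactly. Their poses are not given: they have to be found in the camera images.
- rack: Fixed plywood board lying on the bench, 130 mm (its x) x 360 mm (its y), 8 mm thick, with 5 mm lips along both long edges; the red stripe across its top marks its +y end. Origin at the centre of its underside (height 0). Three blocks lie on it, one per bay.
- bay1 (a point): Centre of the first bay, at the red end, on the board's top (8 mm above the bench); rack frame y = +110 mm.
- bay2 (a point): Centre of the middle bay, rack frame y = 0.
- bay3 (a point): Centre of the third bay, far from the red end, rack frame y = -110 mm.
- block_a: Loose sanding block, one of three that look alike: pale wooden body 84 mm (its x) x 45 mm (its y) x 32 mm high, 0.2 kg; black rubber face 62 x 33 mm let into its top, its top 34 mm above the origin. Grip it across the 45 mm by its wooden sides. Origin: centre of its underside. One block is soft, one medium, one firm; any may lie in any bay.
- block_a_face (a joint): How far this block's face has sunk straight down, in m, 0 at the start, 0.014 at most. Slow rubber: it gives from 5.5 N on and stays down where it was pushed to; under a steady tool the load eases off by about 1 N. With the pointer mid green band (11 N) the soft block's face sinks about 10 mm (6 to 14 over the band), the medium's about 3 mm (2 to 5), the firm one's about 1.3 mm.
- block_b: Loose sanding block, one of three that look alike: pale wooden body 84 mm (its x) x 45 mm (its y) x 32 mm high, 0.2 kg; black rubber face 62 x 33 mm let into its top, its top 34 mm above the origin. Grip it across the 45 mm by its wooden sides. Origin: centre of its underside. One block is soft, one medium, one firm; any may lie in any bay.
- block_b_face (a joint): How far this block's face has sunk straight down, in m, 0 at the start, 0.014 at most. Slow rubber: it gives from 5.5 N on and stays down where it was pushed to; under a steady tool the load eases off by about 1 N. With the pointer mid green band (11 N) the soft block's face sinks about 10 mm (6 to 14 over the band), the medium's about 3 mm (2 to 5), the firm one's about 1.3 mm.
- block_c: Loose sanding block, one of three that look alike: pale wooden body 84 mm (its x) x 45 mm (its y) x 32 mm high, 0.2 kg; black rubber face 62 x 33 mm let into its top, its top 34 mm above the origin. Grip it across the 45 mm by its wooden sides. Origin: centre of its underside. One block is soft, one medium, one firm; any may lie in any bay.
- block_c_face (a joint): How far this block's face has sunk straight down, in m, 0 at the start, 0.014 at most. Slow rubber: it gives from 5.5 N on and stays down where it was pushed to; under a steady tool the load eases off by about 1 N. With the pointer mid green band (11 N) the soft block's face sinks about 10 mm (6 to 14 over the band), the medium's about 3 mm (2 to 5), the firm one's about 1.3 mm.
- gauge: Loose hand-held pin gauge, 0.24 kg, upright in its stand at the start. Aluminium barrel, 40 mm diameter, from the origin (centre of the barrel's underside) up to 45 mm; above it a square blue grip 26 x 26 mm (sides along its x and y) up to 90 mm, then a black cap, 24 mm diameter, to 94 mm. A steel pin, 8 mm diameter, sticks out 22 mm below the barrel. z points up.
- pin_tip (a point): Rounded lower end of the gauge's pin, 22 mm below the gauge's origin when not pressed.
- gauge_pin (a joint): How far the pin has been pushed up into the gauge, in m: 0 out, 0.010 against its inner stop. Spring: 3 N to start it moving, then 1.5 N per mm. A red pointer on the barrel's two sides (its +x and -x) rises with it; it stands in the green band from 4 mm (9 N) to 7 mm (13.5 N); 18 N drives the pin to the stop.
- stand: Fixed wooden holder for the gauge, 70 x 70 mm, 42 mm high, with a square pocket 48 x 48 mm open at the top; inside, ledges 28 mm above the bench carry the barrel, and the pin hangs free between them. Origin at the centre of its underside, on the bench.
- stand_seat (a point): Centre of the pocket at the ledges' height, 28 mm above the bench: the gauge's origin lies here when it is put away.
- tray: Fixed open grey plastic tray on the bench, outside 170 mm (its x) x 160 mm (its y) x 28 mm high, walls and floor 5 mm. Empty at the start. Origin at the centre of its underside.
- pencil: Bystander, not to be moved: yellow pencil, 172 x 8 mm, lying along its x; origin under its middle.
- rule: Bystander, not to be moved: bright steel strip rule, 150 x 20 x 4 mm.
- file: Bystander, not to be moved: dark steel file with round wooden handle, 280 mm long, 18 mm high.
- caliper: Bystander, not to be moved: steel caliper with green electronic housing, 200 mm long along its y, 15 mm high.
- bridge: Bystander, not to be moved: small flat maple violin bridge, 42 x 34 x 6 mm, lying flat.
- glue: Bystander, not to be moved: small bottle with red cap, 40 mm diameter, 90 mm high, standing.
Mind the look-alikes: they are no part of the job. Leave any purple look-alike of the block_b alone.

How it is judged:
By the outcome, as a careful person would: the job done as asked, in the order asked, and still so for the second after the job is handed in, with the robot touching nothing.
It also fails if it takes over 72 s, if anything falls off the work surface, if the arm or the gripper's body presses on something with over 40 N, if the wrist force passes 120 N, or if a joint passes its speed limit or range.

## Robot

A 6-joint arm with a two-finger parallel gripper is mounted at the origin on the work surface. World frame = base frame: x ahead of the robot, y to its left, z up, the work surface at z = 0. Lengths are in m, angles in degrees, forces in N, time in s.
With the tool pointing down it reaches from about 0.325 to 0.85 m from the base axis. Payload 4.4 kg.
Tool frame: the origin (TCP) lies at the very end of the fingers, on their centre line; the grasp point (between the pads) lies 19 mm behind it; z points along the fingers, x is the direction in which the jaws open and shut, and the axes are right-handed (so a half turn about z gives the same grasp; the last joint's range is limited). The gripper opens to 94 mm and grips with 3 to 60 N. Pads are 16 mm wide; open, the fingers measure 119 mm over their backs; the gripper's body (75 mm by 177 mm) begins 78 mm behind the grasp point.
Start: joints at [-83.967, 11.837, 88.321, -0, 79.842, -8.623], TCP at [0.145, -0.556, 0.205] pointing down, gripper open.
Joint ranges: [-156.59, 156.59], [-49.26, 127.26], [12.9, 141.05], [-63.56, 243.56], [4.71, 150.69], [-161.64, 161.64]. Speed limits (degrees/s): [159.86, 159.86, 180, 180, 180, 180].

## Interface

Orientations are given as a 3x3 rotation matrix whose columns are the frame's x, y, z axes.
In Python, from bench import ctrl gives the robot as it stands.
- The arm moves only by the shell command python3 -m creep 'ROWS' [FORCE]. ROWS is JSON, a list of rows, each a list of 5 numbers: the shift along the tool's x, y, z in cm, then the turn about the tool's z in degrees, then the closure, from 0 (fully open) to 1 (shut). A call has 1 to 5 rows; each row shifts and turns the commanded pose from where the row before left it, along the tool's axes as they then stand; what a row does not reach is not made up. A row lasts 1/12 s, in which the tool goes at most 41.7 mm and 7.16 degrees, less where a joint would pass 70% of its speed; a pose out of reach is approached as far as the arm can. A call with a gripper value outside its range is refused whole. The fingers move at their own pace and stop on an object; FORCE is the grip in N (left out, the last holds). Time passes only in rows, so rows that do not move let the fingers close. It gives the time, the measured TCP pose, the force and the opening at its end, in the units of the state.
- ctrl.get_state(): the state, without advancing time (a new reading comes with each control period).
- ctrl.read_camera(name): name is "scene" or "top"; returns (picture, depth): 400x640x3 uint8, red, green, blue; 400x640 float32, m along the optical axis (not along the pixel's ray), 0 where there is no reading.
- ctrl.camera_model(name): a dict with "camera_matrix" (3x3 intrinsics, pixels), "T" (4x4, takes a point from camera to world coordinates). Camera axes: x right, y down, z forward; pixel columns grow to the right and rows downward; lengths in m; the calibration is good to about 2 mm. A picture is of the moment at which its call begins. camera_model takes no time and is no camera call.
- ctrl.close_job(): hands the job in, once; it reports no verdict.
The state is a dict: "time": time; "qpos": joint angles; "joint_velocities": joint speeds; "joint_torque": joint torques, N m; "tool_pos": TCP position; "orientation": TCP orientation; "contact_force": force on the tool from outside, world axes, zero at the start; "torque": the same for the moment, N m; "opening": opening from 0.0 (shut) to 1.0 (fully open).
Only numpy, scipy, OpenCV 4.12 (cv2) and the standard library are available. Lean on these libraries where they do the work, as an engineer would, in place of code of your own. Each camera call takes 0.05 s, during which the arm holds its last target. There are 200 camera calls.

## Working session

There is one attempt and no reset: what is moved stays moved. The work goes in short steps, Python scripts to look and compute and a shell command to move; the robot and the scene stay as the last step left them, time stands still between calls to the robot, and variables do not carry over. Pictures are saved under pics/ and viewed, about 8 in all and at most 12, crops included, and the job is handed in when it is done.

```bash
mkdir -p pics; ls
cat > h.py <<'E'
import numpy as np, cv2
from bench import ctrl
def shot(cam,fn=None):
    im,d=ctrl.read_camera(cam)
    np.savez(f'pics/{cam}.npz',im=im,d=d)
    if fn: cv2.imwrite(fn,im[:,:,::-1])
    return im,d
def load(cam):
    z=np.load(f'pics/{cam}.npz'); return z['im'],z['d']
def world(cam,d):
    m=ctrl.camera_model(cam);K=np.array(m['camera_matrix']);T=np.array(m['T'])
    v,u=np.mgrid[:d.shape[0],:d.shape[1]]
    p=np.stack([(u-K[0,2])/K[0,0]*d,(v-K[1,2])/K[1,1]*d,d],-1)
    return p@T[:3,:3].T+T[:3,3]
def ray(cam,u,v,z):
    m=ctrl.camera_model(cam);K=np.array(m['camera_matrix']);T=np.array(m['T'])
    r=T[:3,:3]@np.array([(u-K[0,2])/K[0,0],(v-K[1,2])/K[1,1],1.]);o=T[:3,3]
    return o+r*(z-o[2])/r[2]
def proj(cam,p):
    m=ctrl.camera_model(cam);K=np.array(m['camera_matrix']);T=np.array(m['T'])
    q=T[:3,:3].T@(np.array(p)-T[:3,3]); q=K@q; return q[:2]/q[2]
E
python3 - <<'E'
from h import *
shot('top','pics/top1.png');shot('scene','pics/scene1.png')
for c in('top','scene'):
    m=ctrl.camera_model(c);print(c,np.round(m['T'],3).tolist(),np.round(m['camera_matrix'],1).tolist())
s=ctrl.get_state();print({k:np.round(v,4).tolist() for k,v in s.items()})
E
```

```text
pics
top [[0.027, -0.997, 0.071, 0.505], [-1.0, -0.027, -0.006, 0.019], [0.008, -0.071, -0.997, 1.103], [0.0, 0.0, 0.0, 1.0]] [[446.3, 0.0, 321.2], [0.0, 446.3, 200.5], [0.0, 0.0, 1.0]]
scene [[-0.17, 0.795, -0.582, 1.109], [0.985, 0.146, -0.088, 0.089], [0.015, -0.589, -0.808, 0.817], [0.0, 0.0, 0.0, 1.0]] [[421.3, 0.0, 326.1], [0.0, 421.3, 187.7], [0.0, 0.0, 1.0]]
{'time': 0.1, 'qpos': [-83.9668, 11.8795, 88.3962, -0.0002, 79.8391, -8.624], 'joint_velocities': [-0.0311, -0.1501, -0.2514, -0.0073, -0.0181, 0.0352], 'joint_torque': [-0.0005, -37.1864, -28.2293, 0.07, 0.0312, -0.0001], 'tool_pos': [0.1454, -0.5556, 0.2044], 'orientation': [[0.253, -0.9675, -0.0002], [-0.9675, -0.253, 0.002], [-0.002, -0.0003, -1.0]], 'contact_force': [0.253, -0.3179, 0.6399], 'torque': [-0.0051, -0.0153, 0.0179], 'opening': 0.9991}
```

View pics/top1.png

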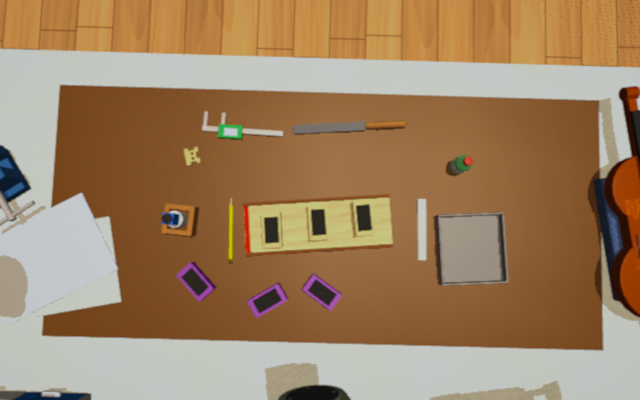

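View pics/scene1.png

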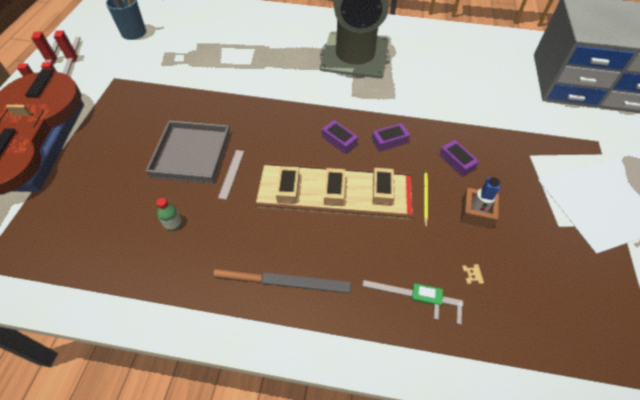

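Top picture: candidate blocks are the pale ones on the rack at (271,229), (318,222) and (363,218). The purple look-alikes at (195,281), (267,299) and (321,291) are to be left alone. The gauge is in its stand at (178,219), the tray at (472,249), and the red end is on the left at (247,229).

Run:
```python
from h import *
im,d=load('top'); W=world('top',d)
c=cv2.resize(im[185:265,150:290],None,fx=5.6,fy=5.6,interpolation=cv2.INTER_CUBIC); cv2.imwrite('pics/crop1.png',c[:,:,::-1])
print('tcp px',proj('top',ctrl.get_state()['tool_pos']),proj('scene',ctrl.get_state()['tool_pos']))
hsv=cv2.cvtColor(im,cv2.COLOR_RGB2HSV)
def rect(mask,name):
    n,l,st,_=cv2.connectedComponentsWithStats(mask.astype(np.uint8),connectivity=4)
    for i in range(1,n):
        if st[i,4]<60: continue
        P=W[l==i]; z=np.median(P[:,2]); r=cv2.minAreaRect((P[:,:2]*1000).astype(np.float32))
        print(name,'px',st[i,:2]+st[i,2:4]//2,'n',st[i,4],'z %.3f'%z,'mean',P[:,:2].mean(0).round(4),'rect',np.round(r[0],1),np.round(r[1],1),round(r[2],1))
z=W[...,2]
roi=np.zeros(z.shape,bool);roi[85:345,60:600]=1
V=hsv[...,2]
rack=np.zeros_like(roi);rack[190:260,240:395]=1
rect(rack&(V<70)&(z>.03),'face')
rect(rack&(z>.030),'block')
rect(rack&(z>.004)&(V>80),'rack')
st=np.zeros_like(roi);st[195:245,150:205]=1
rect(st&(z>.02)&(z<.06),'stand')
rect(st&(z>.075),'gaugetop')
rect(st&(z>.108),'cap')
t=np.zeros_like(roi);t[205:295,425:520]=1
rect(t&(z>.018),'tray')
for cn,cam in(('scene','scene'),):
    im2,d2=load(cam);W2=world(cam,d2);z2=W2[...,2]
    h2=cv2.cvtColor(im2,cv2.COLOR_RGB2HSV)
    W=W2
    r2=np.zeros_like(roi);r2[160:220,255:412]=1
    rect(r2&(h2[...,2]<70)&(z2>.035),'S face')
    r3=np.zeros_like(roi);r3[170:230,460:505]=1
    rect(r3&(z2>.02)&(z2<.06),'S stand'); rect(r3&(z2>.108),'S cap')
    r4=np.zeros_like(roi);r4[115:190,140:235]=1
    rect(r4&(z2>.018),'S tray')
```

```text
tcp px [605.90865198 423.93005815] [143.96014513  -1.44627896]
face px [364 217] n 281 z 0.042 mean [ 0.543  -0.0881] rect [537.7 -40. ] [ 57.2 125.5] 6.4
face px [318 222] n 277 z 0.042 mean [0.5294 0.0191] rect [529.7  19.2] [56.3 27.4] 6.2
face px [271 230] n 281 z 0.042 mean [0.5083 0.1291] rect [510.   82.1] [ 54.7 124.9] 1.9
block px [364 217] n 677 z 0.041 mean [ 0.5427 -0.0886] rect [537.7 -44.9] [ 83.9 135.8] 7.1
block px [318 222] n 660 z 0.041 mean [0.5295 0.0183] rect [529.8  18.2] [84.1 44.9] 5.4
block px [272 230] n 679 z 0.041 mean [0.5081 0.1283] rect [510.4  85.8] [ 83.4 132. ] 2.6
rack px [318 225] n 6854 z 0.009 mean [0.5228 0.0196] rect [524.1  18.8] [135.7 363.4] 4.9
stand px [180 220] n 625 z 0.041 mean [0.526  0.3427] rect [526.8 350.7] [72.7 69.9] 85.5
gaugetop px [171 218] n 204 z 0.119 mean [0.5267 0.346 ] rect [528.  350.8] [28.  28.1] 86.1
cap px [169 218] n 153 z 0.120 mean [0.5269 0.3483] rect [526.9 351. ] [27.9 25.7] 85.2
tray px [473 249] n 752 z 0.027 mean [ 0.4745 -0.3551] rect [ 466.4 -210.4] [170.3 453.7] 3.8
S face px [287 181] n 213 z 0.043 mean [ 0.5504 -0.0857] rect [817.3  -9.8] [614.6  30. ] 15.9
S face px [384 182] n 208 z 0.043 mean [0.5157 0.1313] rect [797.4 118.8] [ 31.4 624.7] 87.4
S face px [334 183] n 210 z 0.043 mean [0.5423 0.022 ] rect [808.7  47.1] [605.2  25.8] 5.5
S stand px [481 207] n 827 z 0.042 mean [0.5421 0.3491] rect [529.2 354.3] [71.4 73.7] 84.9
S cap px [493 184] n 180 z 0.121 mean [0.5394 0.3488] rect [815.6 231.3] [ 31.1 651.1] 66.8
S tray px [188 150] n 885 z 0.026 mean [ 0.486  -0.3524] rect [ 769.6 -203.2] [869.4 211.7] 27.0
```

View pics/crop1.png

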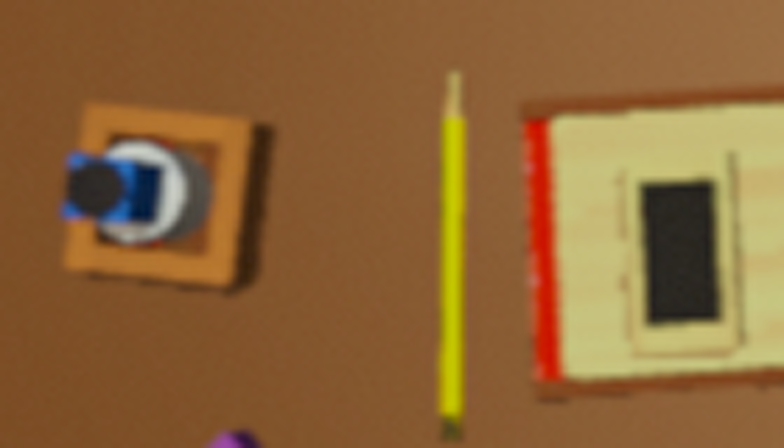

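```bash
cat >> h.py <<'E'
def goto(x,y,z,yaw=None):
    """tool-frame shift (cm) & turn from the measured pose; shift is in axes BEFORE the turn and AFTER it"""
    s=ctrl.get_state();R=np.array(s['orientation']);d=np.array([x,y,z])-s['tool_pos']
    a=np.degrees(np.arctan2(R[1,0],R[0,0])); t=0 if yaw is None else -((yaw-a+180)%360-180)
    c,sn=np.cos(np.radians(t)),np.sin(np.radians(t)); R2=R@np.array([[c,-sn,0],[sn,c,0],[0,0,1]])
    print('t',round(s['time'],2),'tcp',np.round(s['tool_pos'],4),'yaw',round(a,2),'turn',round(t,2),'before',np.round(R.T@d*100,2),'after',np.round(R2.T@d*100,2),'tilt',np.round(R[:,2],4))
E
python3 - <<'E'
from h import *
for cam in('top','scene'):
    im,d=load(cam);W=world(cam,d);z=W[...,2];V=im.max(2);ok=(d>.3)
    def fit(n,c,r,zlo,zhi,vm=None):
        m=ok&(abs(W[...,0]-c[0])<r[0])&(abs(W[...,1]-c[1])<r[1])&(z>zlo)&(z<zhi)
        if vm: m&=V<vm
        P=W[m]; R=cv2.minAreaRect((P[:,:2]*1000).astype(np.float32))
        print(cam,n,len(P),'z %.4f'%np.median(P[:,2]),'mean',(P.mean(0)*1000).round(1)[:2],'rect',np.round(R[0],1),np.round(R[1],1),round(R[2],1))
    for i,c in enumerate([(.51,.129),(.53,.019),(.543,-.088)]):
        fit(f'block{i+1}',c,(.055,.035),.036,.05); fit(f'face{i+1}',c,(.05,.03),.036,.05,70)
    fit('rack',(.525,.019),(.1,.2),.0055,.02)
    fit('stand',(.528,.351),(.05,.05),.037,.047)
    fit('barrel',(.528,.351),(.03,.03),.066,.08); fit('cap',(.528,.351),(.03,.03),.113,.13)
    fit('tray',(.465,-.355),(.11,.11),.022,.035)
goto(.5275,.351,.2,-94.5)
E
```

```text
top block1 657 z 0.0407 mean [508.2 129. ] rect [508.4 129.1] [83.7 45. ] 3.5
top face1 279 z 0.0418 mean [508.3 129.9] rect [508.3 129.9] [56.2 27.5] 5.4
top block2 646 z 0.0410 mean [529.6  18.3] rect [529.8  18.2] [84.1 44.9] 5.4
top face2 275 z 0.0417 mean [529.6  19.1] rect [529.7  19.2] [56.3 27.4] 6.2
top block3 657 z 0.0411 mean [542.9 -89.5] rect [543.3 -89.7] [83.9 45.3] 7.2
top face3 280 z 0.0422 mean [543.1 -88.5] rect [543.1 -88.5] [57.2 28. ] 6.4
top rack 5278 z 0.0087 mean [522.3  19.6] rect [523.2  18.2] [196.  398.7] 1.5
top stand 446 z 0.0414 mean [526.  345.6] rect [526.9 351.1] [72.  69.9] 85.5
top barrel 106 z 0.0717 mean [526.5 342.9] rect [527.4 347. ] [32.3 39.5] 88.8
top cap 145 z 0.1205 mean [526.8 348.9] rect [526.9 351. ] [27.9 25.7] 85.2
top tray 657 z 0.0276 mean [ 474.6 -357.4] rect [ 476.1 -355.9] [170.3 162.1] 3.8
scene block1 596 z 0.0422 mean [513.3 132.5] rect [510.4 132.1] [87.6 44.3] 4.6
scene face1 207 z 0.0430 mean [512.9 131.5] rect [512. 132.] [52.6 25.8] 5.2
scene block2 593 z 0.0419 mean [534.9  21.9] rect [531.7  21.6] [86.5 45. ] 5.5
scene face2 207 z 0.0430 mean [534.1  21.1] rect [534.4  20.9] [54.1 25.5] 4.7
scene block3 602 z 0.0418 mean [548.3 -85.7] rect [545.4 -86.4] [85.8 45.2] 7.0
scene face3 212 z 0.0429 mean [547.8 -86.5] rect [548.  -86.6] [55.6 26.4] 6.2
scene rack 5032 z 0.0096 mean [532.6  27.1] rect [525.   20.5] [199.2 396.9] 0.1
scene stand 481 z 0.0431 mean [538.7 350.7] rect [529.6 354.4] [71.6 72.4] 84.3
scene barrel 136 z 0.0736 mean [539.  349.2] rect [534.5 351.7] [38.9 29.4] 64.0
scene cap 155 z 0.1220 mean [532.3 352.3] rect [529.3 353.2] [25.8 28.2] 88.4
scene tray 681 z 0.0274 mean [ 484.3 -352.7] rect [ 478.  -351.7] [174.3 162.4] 3.6
t 0.1 tcp [ 0.1454 -0.5556  0.2044] yaw -75.34 turn 19.16 before [-78.04 -59.91   0.61] after [-93.37 -30.98   0.61] tilt [-2.e-04  2.e-03 -1.e+00]
```

```bash
python3 -m creep '[[-3,-2.6,0,6.4,0],[-3,-2.6,0,6.4,0],[-3.2,-2.5,0,6.4,0],[-3.2,-2.5,0,0,0],[-3.2,-2.5,0,0,0]]' 60; python3 -m creep '[[-3.4,-2.3,0,0,0],[-3.4,-2.3,0,0,0],[-3.5,-2.1,0,0,0],[-3.5,-2.1,0,0,0],[-3.7,-1.8,0,0,0]]';  python3 -m creep '[[-4,-1.0,0,0,0],[-4,-1,0,0,0],[-4,-1,0,0,0],[-4,-1,0,0,0],[-4,-1,0,0,0]]'; python3 -c "
from h import *
goto(.528,.352,.15,-94.5)"
```

```text
time: 0.52
tool_pos: [0.2637, -0.3927, 0.2049]
orientation: [[-0.081, -0.997, -0.0], [-0.997, 0.081, 0.001], [-0.001, 0.0, -1.0]]
contact_force: [0.8, -0.2, 0.1]
opening: 0.997
time: 0.93
tool_pos: [0.3837, -0.2268, 0.2053]
orientation: [[-0.08, -0.997, 0.0], [-0.997, 0.08, -0.0], [-0.0, -0.0, -1.0]]
contact_force: [0.4, 0.4, -0.1]
opening: 1.004
time: 1.35
tool_pos: [0.4484, -0.031, 0.2052]
orientation: [[-0.079, -0.997, -0.0], [-0.997, 0.079, 0.0], [0.0, 0.0, -1.0]]
contact_force: [0.2, -0.9, 0.4]
opening: 0.997
t 1.35 tcp [ 0.4484 -0.031   0.2052] yaw -94.55 turn -0.05 before [-38.81  -4.9    5.52] after [-38.81  -4.93   5.52] tilt [-2.e-04  0.e+00 -1.e+00]
```

```bash
python3 -m creep '[[-4,-0.5,0,0,0],[-4,-0.5,0,0,0],[-4,-0.5,0,0,0],[-4,-0.5,0,0,0],[-4,-0.5,0,0,0.3]]'; python3 -m creep '[[-4,-0.5,0,0,0.3],[-4,-0.5,1,0,0.3],[-4,-0.5,1,0,0.3],[-4,-0.5,1.5,0,0.3],[-2.5,-0.4,1.5,0,0.3]]';  python3 -m creep '[[0,0,0,0,0.3],[0,0,0,0,0.3]]'; python3 -c "
from h import *
shot('scene');im,d=shot('top');goto(.528,.352,.082,-94.5)
c=cv2.resize(load('scene')[0][120:240,430:540],None,fx=5,fy=5,interpolation=2);cv2.imwrite('pics/g1.png',c[:,:,::-1])"
```

```text
time: 1.77
tool_pos: [0.4889, 0.1663, 0.2051]
orientation: [[-0.079, -0.997, -0.001], [-0.997, 0.079, -0.0], [0.0, 0.001, -1.0]]
contact_force: [0.5, -1.3, 0.2]
opening: 0.96
time: 2.18
tool_pos: [0.5275, 0.3493, 0.1552]
orientation: [[-0.077, -0.997, 0.001], [-0.997, 0.077, 0.001], [-0.001, -0.0, -1.0]]
contact_force: [0.9, -0.4, -0.3]
opening: 0.705
time: 2.35
tool_pos: [0.526, 0.3459, 0.1535]
orientation: [[-0.077, -0.997, -0.004], [-0.997, 0.077, -0.002], [0.003, 0.004, -1.0]]
contact_force: [0.5, -0.8, 0.2]
opening: 0.696
t 2.45 tcp [0.5275 0.3446 0.1559] yaw -94.56 turn -0.06 before [-0.74  0.01  7.39] after [-0.74  0.01  7.39] tilt [-4.e-04 -8.e-04 -1.e+00]
```

View pics/g1.png

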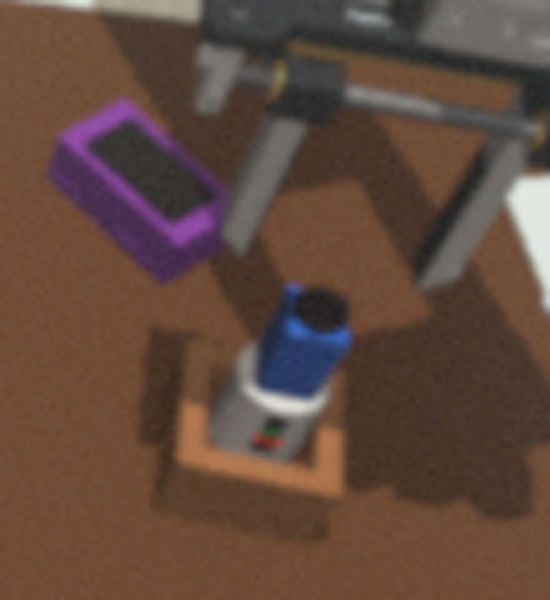

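The gauge stands upright in its stand, with the fingers behind and above it at about (477,169) and (517,176). The red and green mark shows at (484,206).

```bash
python3 -c "
from h import *
print(proj('scene',(.5275,.3446,.1559)),proj('scene',(.528,.352,.122)))"; python3 -m creep '[[-0.7,0,1,0,0.3],[0,0,2.5,0,0.3],[0,0,2.5,0,0.3],[0,0,1.2,0,0.3],[0,0,0.2,0,0.3]]'; python3 -c "
from h import *
goto(.528,.352,.082,-94.5);im,d=shot('scene')
c=cv2.resize(im[120:240,430:540],None,fx=5,fy=5,interpolation=2);cv2.imwrite('pics/g2.png',c[:,:,::-1])"
```

```text
[494.8445802  170.08586823] [492.96486748 180.91966298]
time: 2.87
tool_pos: [0.526, 0.3505, 0.0788]
orientation: [[-0.081, -0.997, -0.005], [-0.997, 0.081, -0.003], [0.003, 0.005, -1.0]]
contact_force: [-0.0, 1.0, -0.0]
opening: 0.702
t 2.87 tcp [0.526  0.3505 0.0788] yaw -94.63 turn -0.13 before [-0.17 -0.18 -0.32] after [-0.16 -0.18 -0.32] tilt [-0.0054 -0.0026 -1.    ]
```

```bash
python3 -m creep '[[0,0,0,0,1],[0,0,0,0,1],[0,0,0,0,1],[0,0,0,0,1],[0,0,0,0,1]]' 55;python3 -m creep '[[0,0,0,0,1],[0,0,0,0,1],[0,0,0,0,1]]';  python3 -c "
from h import *
goto(.528,.352,.082,-94.5);print(ctrl.get_state()['contact_force'])"
```

```text
time: 3.33
tool_pos: [0.5289, 0.3528, 0.0831]
orientation: [[-0.079, -0.997, 0.002], [-0.997, 0.079, 0.001], [-0.001, -0.002, -1.0]]
contact_force: [0.8, 0.2, 0.2]
opening: 0.386
time: 3.58
tool_pos: [0.5284, 0.3526, 0.0823]
orientation: [[-0.079, -0.997, 0.001], [-0.997, 0.079, 0.0], [-0.0, -0.001, -1.0]]
contact_force: [-0.2, 0.5, 1.1]
opening: 0.276
t 3.58 tcp [0.5284 0.3526 0.0823] yaw -94.54 turn -0.04 before [0.07 0.03 0.03] after [0.07 0.03 0.03] tilt [ 6.e-04  3.e-04 -1.e+00]
[-0.21939897  0.50490309  1.09474834]
```

```bash
python3 -m creep '[[0,0,-1,0,1],[0,0,-2.5,0,1],[0,0,-2.5,0,1],[1,0,-1,0,1],[3,0,0,0,1]]';python3 -m creep '[[4,0,0,0,1],[4,0,0,0,1],[4,0,0,0,1],[3.5,0,0,0,1],[2,0,0,0,1]]'; python3 -m creep '[[0,0,0,0,1],[0,0,0,0,1],[0,0,0,0,1]]'; python3 -c "
from h import *
goto(.510,.131,.122,-94.5);print(ctrl.get_state()['contact_force'])"
```

```text
time: 4.0
tool_pos: [0.5275, 0.3158, 0.1562]
orientation: [[-0.075, -0.997, 0.008], [-0.997, 0.075, 0.005], [-0.006, -0.008, -1.0]]
contact_force: [0.6, -0.3, -1.1]
opening: 0.273
time: 4.42
tool_pos: [0.5096, 0.1341, 0.1513]
orientation: [[-0.082, -0.997, -0.002], [-0.997, 0.082, -0.002], [0.002, 0.002, -1.0]]
contact_force: [-0.2, 0.9, -2.3]
opening: 0.273
time: 4.67
tool_pos: [0.5109, 0.1383, 0.1518]
orientation: [[-0.08, -0.997, -0.0], [-0.997, 0.08, 0.001], [-0.0, 0.0, -1.0]]
contact_force: [-0.2, -0.1, -3.6]
opening: 0.273
t 4.67 tcp [0.5109 0.1383 0.1518] yaw -94.57 turn -0.07 before [0.73 0.03 2.98] after [0.73 0.03 2.98] tilt [-3.e-04  5.e-04 -1.e+00]
[-0.1755495  -0.0799967  -3.59988671]
```

```bash
python3 -m creep '[[0.7,0,1,0,1],[0,0,1.2,0,1],[0,0,0.6,0,1],[0,0,0,0,1],[0,0,0,0,1]]';for i in 1 2 3 4; do python3 -m creep '[[0,0,0,0,1]]' | grep -E 'force|pos'; done; python3 -c "
from h import *
goto(.510,.131,.122,-94.5)
im,d=shot('scene');b=im[130:220,340:430];shot('top');c=load('top')[0][190:260,230:310]
cv2.imwrite('pics/b1.png',np.vstack([cv2.resize(b,(450,450),interpolation=2)[:,:,::-1],]))"
```

```text
time: 5.08
tool_pos: [0.5096, 0.1316, 0.1225]
orientation: [[-0.078, -0.997, -0.003], [-0.997, 0.078, -0.0], [0.0, 0.003, -1.0]]
contact_force: [0.1, -0.2, -2.7]
opening: 0.273
tool_pos: [0.5106, 0.1316, 0.1237]
contact_force: [0.3, 1.0, -2.4]
tool_pos: [0.511, 0.1314, 0.1242]
contact_force: [0.0, 0.1, -2.3]
tool_pos: [0.5111, 0.1314, 0.1244]
contact_force: [0.2, -0.0, -1.7]
tool_pos: [0.511, 0.1312, 0.1244]
contact_force: [0.2, 0.2, -2.0]
t 5.42 tcp [0.511  0.1312 0.1244] yaw -94.54 turn -0.04 before [0.03 0.1  0.24] after [0.03 0.1  0.24] tilt [ 1.e-03  1.e-04 -1.e+00]
```

View pics/b1.png

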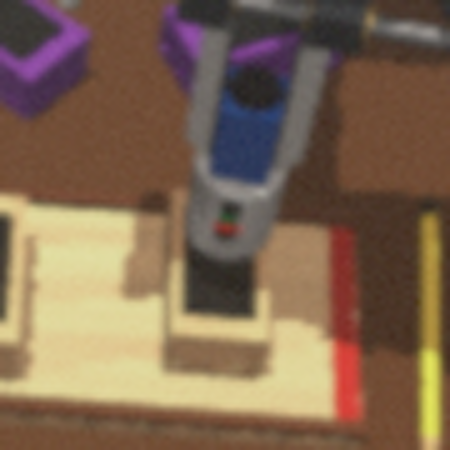

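```bash
python3 -m creep '[[0,0.1,0.15,0,1],[0,0,0.15,0,1],[0,0,0.12,0,1],[0,0,0.1,0,1],[0,0,0.1,0,1]]';python3 -m creep '[[0,0,0.08,0,1],[0,0,0.08,0,1],[0,0,0.08,0,1],[0,0,0.08,0,1]]'; python3 -m creep '[[0,0,0.0,0,1]]'
```

```text
time: 5.93
tool_pos: [0.5096, 0.1312, 0.1178]
orientation: [[-0.079, -0.997, -0.0], [-0.997, 0.079, -0.0], [0.0, 0.0, -1.0]]
contact_force: [-1.5, 0.2, 0.5]
opening: 0.272
time: 6.27
tool_pos: [0.5097, 0.1313, 0.115]
orientation: [[-0.079, -0.997, 0.0], [-0.997, 0.079, -0.0], [0.0, -0.0, -1.0]]
contact_force: [-2.1, -0.4, 3.9]
opening: 0.275
time: 6.35
tool_pos: [0.5097, 0.1312, 0.1148]
orientation: [[-0.079, -0.997, 0.0], [-0.997, 0.079, -0.0], [-0.0, -0.0, -1.0]]
contact_force: [-1.9, -0.2, 3.4]
opening: 0.269
```

```bash
for i in 1 2 3; do python3 -m creep '[[0,0,0.08,0,1]]'| grep -E 'force|pos'; done
```

```text
tool_pos: [0.5097, 0.1313, 0.1141]
contact_force: [-2.3, -0.1, 4.7]
tool_pos: [0.5098, 0.1313, 0.1132]
contact_force: [-2.0, -0.6, 5.2]
tool_pos: [0.5097, 0.1312, 0.1123]
contact_force: [-2.8, -0.2, 4.2]
```

```bash
for i in 1 2 3; do python3 -m creep '[[0,0,0.08,0,1]]'| grep -E 'force|pos'; done
```

```text
tool_pos: [0.5097, 0.1313, 0.1115]
contact_force: [-2.5, 0.2, 5.1]
tool_pos: [0.5097, 0.1312, 0.1107]
contact_force: [-2.1, -0.2, 5.5]
tool_pos: [0.5098, 0.1313, 0.1099]
contact_force: [-2.4, -0.8, 6.3]
```

```bash
for i in 1 2 3; do python3 -m creep '[[0,0,0.08,0,1]]'| grep -E 'force|pos'; done
```

```text
tool_pos: [0.5097, 0.1313, 0.1091]
contact_force: [-3.3, 0.5, 6.6]
tool_pos: [0.5098, 0.1313, 0.1084]
contact_force: [-2.0, 0.1, 6.4]
tool_pos: [0.5098, 0.1313, 0.1077]
contact_force: [-2.2, -1.0, 6.3]
```

```bash
for i in 1 2; do python3 -m creep '[[0,0,0.08,0,1]]'| grep -E 'force|pos'; done; python3 -m creep '[[0,0,0,0,1]]'| grep -E 'force|pos'; python3 -c "
from h import *
im,d=shot('scene');b=im[155:195,360:410]
cv2.imwrite('pics/p1.png',cv2.resize(b,(800,600),interpolation=2)[:,:,::-1])"
```

```text
tool_pos: [0.5098, 0.1312, 0.1069]
contact_force: [-3.4, -0.5, 7.4]
tool_pos: [0.5098, 0.1312, 0.1061]
contact_force: [-2.7, -0.1, 6.8]
tool_pos: [0.5098, 0.1313, 0.1061]
contact_force: [-3.0, -0.4, 7.8]
```

View pics/p1.png

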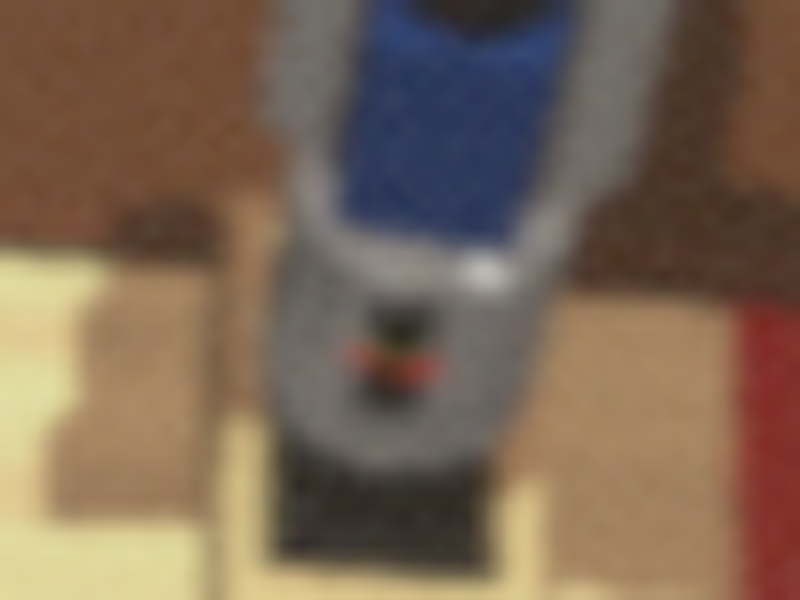

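The picture shows the red pointer just at the lower part of the green band, at about (384,179). I'll press a little further, then hold.

```bash
python3 -m creep '[[0,0,0.08,0,1],[0,0,0.08,0,1],[0,0,0.08,0,1]]'| grep -E 'force|pos'; for i in 1 2 3 4 5; do python3 -m creep '[[0,0,0,0,1]]'| grep -E 'time|force|pos'; done
```

```text
tool_pos: [0.5098, 0.1313, 0.1039]
contact_force: [-2.9, -0.4, 8.8]
time: 7.73
tool_pos: [0.5098, 0.1313, 0.1039]
contact_force: [-3.0, -0.6, 8.3]
time: 7.82
tool_pos: [0.5098, 0.1313, 0.1039]
contact_force: [-3.0, -0.5, 7.5]
time: 7.9
tool_pos: [0.5098, 0.1313, 0.104]
contact_force: [-2.9, 0.4, 7.5]
time: 7.98
tool_pos: [0.5098, 0.1313, 0.104]
contact_force: [-3.7, -0.5, 6.9]
time: 8.07
tool_pos: [0.5098, 0.1313, 0.104]
contact_force: [-2.0, -0.2, 7.6]
```

```bash
python3 -m creep '[[0,0,0.06,0,1],[0,0,0.06,0,1],[0,0,0,0,1],[0,0,0,0,1]]'| grep -E 'force|pos'; for i in 1 2 3 ; do python3 -m creep '[[0,0,0,0,1],[0,0,0,0,1],[0,0,0,0,1]]'| grep -E 'time|force|pos'; done;  python3 -c "
from h import *
im,d=shot('scene');b=im[160:190,365:405]
cv2.imwrite('pics/p1b.png',cv2.resize(b,(800,600),interpolation=0)[:,:,::-1])
print(ctrl.get_state()['torque'])
W=world('scene',d)"
```

```text
tool_pos: [0.5098, 0.1313, 0.1029]
contact_force: [-4.0, 0.2, 7.8]
time: 8.65
tool_pos: [0.5098, 0.1313, 0.1029]
contact_force: [-3.4, 0.2, 7.3]
time: 8.9
tool_pos: [0.5098, 0.1313, 0.1029]
contact_force: [-3.2, 0.2, 9.3]
time: 9.15
tool_pos: [0.5098, 0.1313, 0.1029]
contact_force: [-2.1, -0.5, 8.9]
[-0.09820563  0.89636245 -0.02625499]
```

```bash
python3 -m creep '[[0,0,0.0,0,1]]'| grep -E 'force|pos';python3 -m creep '[[0,0,-0.3,0,1],[0,0,-1,0,1],[0,0,-1.5,0,1],[0,0,-1,0,1],[0,0,0,0,1]]'; python3 -m creep '[[0,0,0,0,1],[0,0,0,0,1]]'; python3 -c "
from h import *
goto(.5316,.0201,.132,-94.5);print(ctrl.get_state()['contact_force'])"
```

```text
tool_pos: [0.5098, 0.1313, 0.1029]
contact_force: [-3.8, -0.0, 8.8]
time: 9.7
tool_pos: [0.5116, 0.1315, 0.1423]
orientation: [[-0.079, -0.997, 0.005], [-0.997, 0.079, 0.001], [-0.001, -0.005, -1.0]]
contact_force: [0.3, -0.1, -1.9]
opening: 0.273
time: 9.87
tool_pos: [0.5091, 0.1312, 0.1393]
orientation: [[-0.079, -0.997, -0.001], [-0.997, 0.079, -0.0], [0.0, 0.001, -1.0]]
contact_force: [-0.2, 0.4, -1.8]
opening: 0.273
t 9.87 tcp [0.5091 0.1312 0.1393] yaw -94.54 turn -0.04 before [10.9  -3.13  0.73] after [10.9  -3.12  0.73] tilt [-1.1e-03 -1.0e-04 -1.0e+00]
[-0.16647852  0.36829522 -1.80993728]
```

View pics/p1b.png

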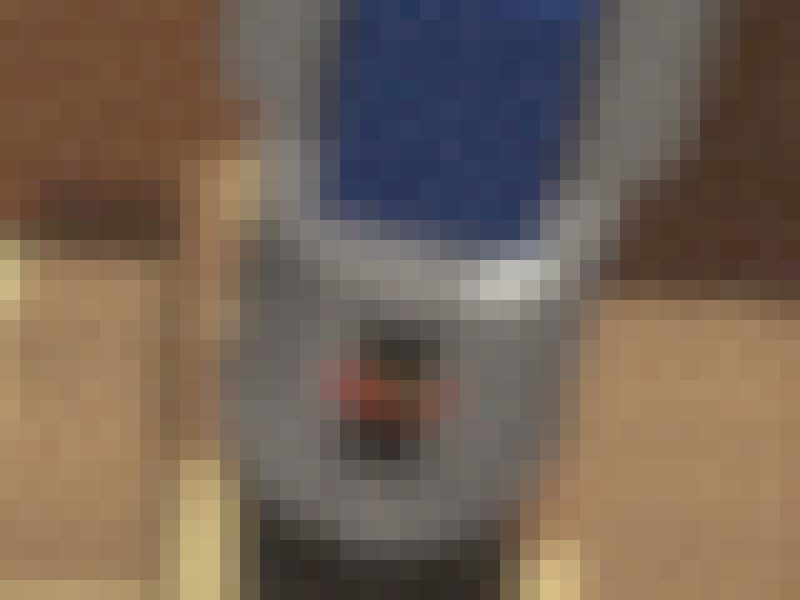

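The pixel crop shows the pointer inside the green window, at about (384,179). The force was around 10.5 N and the face sank about 10 mm. On to block 2.

```bash
python3 -m creep '[[2,-0.6,0,0,1],[3.3,-0.9,0,0,1],[3.3,-0.9,0,0,1],[1.8,-0.5,0,0,1],[0.5,-0.2,0,0,1]]';python3 -m creep '[[0,0,0.5,0,1],[0,0,0.6,0,1],[0,0,0.3,0,1],[0,0,0,0,1],[0,0,0,0,1]]' >/dev/null; python3 -m creep '[[0,0,0,0,1],[0,0,0,0,1]]';python3 -c "
from h import *
goto(.5316,.0201,.120,-94.5)
for cam in('top','scene'):
    im,d=shot(cam);W=world(cam,d);z=W[...,2]
    for i,c in enumerate([(.51,.131),(.5316,.02),(.545,-.0877)]):
        m=(d>.3)&(abs(W[...,0]-c[0])<.02)&(abs(W[...,1]-c[1])<.008)&(z<.06);print(cam,i+1,m.sum(),np.median(z[m]) if m.sum() else None)
"
```

```text
time: 10.28
tool_pos: [0.5317, 0.0172, 0.139]
orientation: [[-0.083, -0.997, -0.001], [-0.997, 0.083, -0.001], [0.001, 0.001, -1.0]]
contact_force: [0.4, -0.2, -2.6]
opening: 0.274
time: 10.87
tool_pos: [0.532, 0.0207, 0.1264]
orientation: [[-0.078, -0.997, 0.001], [-0.997, 0.078, -0.0], [-0.0, -0.001, -1.0]]
contact_force: [-0.6, -0.2, -1.6]
opening: 0.278
t 10.87 tcp [0.532  0.0207 0.1264] yaw -94.49 turn 0.01 before [0.06 0.04 0.64] after [0.06 0.04 0.64] tilt [ 5.e-04 -0.e+00 -1.e+00]
top 1 43 0.03152220983012066
top 2 0 None
top 3 13 0.04225901243172148
scene 1 91 0.033362008804334264
scene 2 60 0.0429857427085642
scene 3 95 0.04346017455387041
```

```bash
python3 -m creep '[[0.05,0.04,0.2,0,1],[0,0,0.2,0,1],[0,0,0.1,0,1],[0,0,0,0,1],[0,0,0,0,1]]'| grep -E 'force|pos';python3 -m creep '[[0,0,0.15,0,1],[0,0,0.15,0,1],[0,0,0.1,0,1],[0,0,0.1,0,1],[0,0,0.1,0,1]]'| grep -E 'force|pos'; for i in 1 2; do  python3 -m creep '[[0,0,0.08,0,1]]'| grep -E 'force|pos'; done
```

```text
tool_pos: [0.5313, 0.0197, 0.1209]
contact_force: [-0.6, 0.4, -2.7]
tool_pos: [0.5318, 0.0196, 0.1158]
contact_force: [-1.8, 0.1, 3.8]
tool_pos: [0.5319, 0.0196, 0.1151]
contact_force: [-1.2, 0.4, 5.1]
tool_pos: [0.5319, 0.0196, 0.1143]
contact_force: [-1.9, 0.2, 5.2]
```

```bash
for i in 1 2 3; do  python3 -m creep '[[0,0,0.07,0,1]]'| grep -E 'force|pos'; done
```

```text
tool_pos: [0.5319, 0.0196, 0.1136]
contact_force: [-1.0, 0.3, 5.4]
tool_pos: [0.5319, 0.0196, 0.113]
contact_force: [-2.0, 0.5, 7.6]
tool_pos: [0.5319, 0.0196, 0.1123]
contact_force: [-1.9, -0.5, 6.9]
```

```bash
for i in 1 2; do  python3 -m creep '[[0,0,0.07,0,1]]'| grep -E 'time|force|pos'; done; python3 -m creep '[[0,0,0,0,1]]'| grep -E 'time|force|pos'
```

```text
time: 12.3
tool_pos: [0.532, 0.0196, 0.1118]
contact_force: [-3.1, -0.1, 7.6]
time: 12.38
tool_pos: [0.532, 0.0196, 0.1112]
contact_force: [-3.3, 0.8, 9.2]
time: 12.47
tool_pos: [0.5319, 0.0196, 0.1112]
contact_force: [-2.5, 0.6, 8.9]
```

```bash
python3 -m creep '[[0,0,0.05,0,1],[0,0,0,0,1],[0,0,0,0,1]]'| grep -E 'time|force|pos'; for i in 1 2 3; do python3 -m creep '[[0,0,0,0,1],[0,0,0,0,1],[0,0,0,0,1]]'| grep -E 'time|force|pos';done
```

```text
time: 12.72
tool_pos: [0.532, 0.0196, 0.1109]
contact_force: [-3.8, -0.2, 8.1]
time: 12.97
tool_pos: [0.532, 0.0196, 0.1109]
contact_force: [-3.0, 0.0, 8.7]
time: 13.22
tool_pos: [0.532, 0.0196, 0.1109]
contact_force: [-2.2, 0.0, 8.2]
time: 13.47
tool_pos: [0.532, 0.0196, 0.1109]
contact_force: [-2.4, -0.5, 8.8]
```

```bash
python3 -m creep '[[0,0,0,0,1],[0,0,-0.3,0,1],[0,0,-1,0,1],[0,0,-1,0,1],[0,0,-0.4,0,1]]'| grep -E 'time|force|pos';python3 -m creep '[[2,-0.4,0,0,1],[3.3,-0.7,0,0,1],[3.3,-0.7,0,0,1],[1.6,-0.3,0,0,1],[0.4,-0.1,0,0,1]]'>/dev/null;python3 -m creep '[[0,0,0.4,0,1],[0,0,0.6,0,1],[0,0,0.2,0,1],[0,0,0,0,1],[0,0,0,0,1]]' >/dev/null; python3 -m creep '[[0,0,0,0,1]]';python3 -c "
from h import *
goto(.545,-.0877,.120,-94.5)
for cam in('top','scene'):
    im,d=shot(cam);W=world(cam,d);z=W[...,2]
    for i,c in enumerate([(.51,.131),(.5316,.02),(.545,-.0877)]):
        m=(d>.3)&(abs(W[...,0]-c[0])<.02)&(abs(W[...,1]-c[1])<.008)&(z<.06);print(cam,i+1,m.sum(),np.median(z[m]) if m.sum() else None)
"
```

```text
time: 13.88
tool_pos: [0.532, 0.0196, 0.1376]
contact_force: [0.8, -1.2, -1.9]
time: 14.8
tool_pos: [0.545, -0.0869, 0.1245]
orientation: [[-0.078, -0.997, -0.0], [-0.997, 0.078, 0.0], [-0.0, 0.0, -1.0]]
contact_force: [-0.1, 1.0, -2.1]
opening: 0.278
t 14.8 tcp [ 0.545  -0.0869  0.1245] yaw -94.47 turn 0.03 before [ 0.08 -0.01  0.45] after [ 0.08 -0.01  0.45] tilt [-1.e-04  1.e-04 -1.e+00]
top 1 119 0.03197771489670598
top 2 110 0.04030271054927914
top 3 0 None
scene 1 95 0.033563558226506696
scene 2 98 0.041489380277386745
scene 3 53 0.04296484336019257
```

```bash
python3 -m creep '[[0.08,0,0.15,0,1],[0,0,0.15,0,1],[0,0,0,0,1],[0,0,0.15,0,1],[0,0,0.15,0,1]]'| grep -E 'force|pos';python3 -m creep '[[0,0,0.1,0,1],[0,0,0.1,0,1],[0,0,0.1,0,1]]'| grep -E 'force|pos'; for i in 1 2 3; do  python3 -m creep '[[0,0,0.08,0,1]]'| grep -E 'force|pos'; done
```

```text
tool_pos: [0.545, -0.0886, 0.1185]
contact_force: [-1.5, -1.0, -2.7]
tool_pos: [0.5452, -0.0886, 0.1162]
contact_force: [-1.8, -0.6, 3.5]
tool_pos: [0.5452, -0.0887, 0.1154]
contact_force: [-1.6, -0.4, 3.8]
tool_pos: [0.5452, -0.0887, 0.1146]
contact_force: [-1.4, 0.4, 4.8]
tool_pos: [0.5452, -0.0887, 0.1138]
contact_force: [-1.5, 0.8, 5.0]
```

```bash
for i in 1 2 3; do  python3 -m creep '[[0,0,0.07,0,1]]'| grep -E 'time|force|pos'; done
```

```text
time: 15.9
tool_pos: [0.5452, -0.0886, 0.113]
contact_force: [-1.2, 0.3, 6.2]
time: 15.98
tool_pos: [0.5452, -0.0886, 0.1123]
contact_force: [-1.6, 0.3, 4.8]
time: 16.07
tool_pos: [0.5453, -0.0886, 0.1117]
contact_force: [-1.7, -0.2, 7.2]
```

```bash
for i in 1 2 3; do  python3 -m creep '[[0,0,0.07,0,1]]'| grep -E 'time|force|pos'; done; python3 -m creep '[[0,0,0,0,1]]'| grep -E 'time|force|pos'
```

```text
time: 16.15
tool_pos: [0.5453, -0.0886, 0.1111]
contact_force: [-1.5, 0.4, 8.2]
time: 16.23
tool_pos: [0.5453, -0.0887, 0.1105]
contact_force: [-3.2, 0.7, 6.9]
time: 16.32
tool_pos: [0.5453, -0.0887, 0.1099]
contact_force: [-2.0, 1.4, 7.7]
time: 16.4
tool_pos: [0.5453, -0.0887, 0.1099]
contact_force: [-1.9, 1.4, 7.6]
```

```bash
python3 -m creep '[[0,0,0.07,0,1],[0,0,0.07,0,1],[0,0,0,0,1]]'| grep -E 'time|force|pos'; python3 -m creep '[[0,0,0.05,0,1],[0,0,0,0,1],[0,0,0,0,1]]'| grep -E 'time|force|pos'; for i in 1 2 3; do python3 -m creep '[[0,0,0,0,1],[0,0,0,0,1],[0,0,0,0,1]]'| grep -E 'time|force|pos';done
```

```text
time: 16.65
tool_pos: [0.5453, -0.0887, 0.1087]
contact_force: [-2.6, 0.9, 8.4]
time: 16.9
tool_pos: [0.5453, -0.0887, 0.1084]
contact_force: [-3.9, 1.0, 7.3]
time: 17.15
tool_pos: [0.5454, -0.0887, 0.1084]
contact_force: [-4.0, 0.2, 8.7]
time: 17.4
tool_pos: [0.5454, -0.0887, 0.1084]
contact_force: [-2.9, 0.6, 9.1]
time: 17.65
tool_pos: [0.5454, -0.0887, 0.1084]
contact_force: [-3.2, 0.4, 9.4]
```

```bash
python3 -m creep '[[0,0,-0.3,0,1],[0,0,-1,0,1],[0,0,-2,0,1],[0,0,-1.5,0,1],[0,0,-0.5,0,1]]'| grep -E 'time|force|pos'; python3 -c "
from h import *
goto(.5284,.3526,.16,-94.54)
for cam in('top','scene'):
    im,d=shot(cam);W=world(cam,d);z=W[...,2]
    for i,c in enumerate([(.51,.131),(.5316,.02),(.545,-.0877)]):
        m=(d>.3)&(abs(W[...,0]-c[0])<.02)&(abs(W[...,1]-c[1])<.008)&(z<.06);print(cam,i+1,m.sum(),np.median(z[m]) if m.sum() else None)
"
```

```text
time: 18.07
tool_pos: [0.5463, -0.0889, 0.1619]
contact_force: [0.3, -0.2, -1.2]
t 18.07 tcp [ 0.5463 -0.0889  0.1619] yaw -94.54 turn -0.0 before [-43.87   5.28   0.14] after [-43.87   5.28   0.14] tilt [ 0.0037 -0.0011 -1.    ]
top 1 116 0.031539976809432435
top 2 108 0.040378229550246836
top 3 0 None
scene 1 95 0.03368002336124587
scene 2 97 0.042004674435855205
scene 3 97 0.03958044498557034
```

Faces sunk: block 1 about 10 mm, block 2 about 1.5 mm, block 3 about 3.5 mm, so block 1 is the soft one. Now returning the gauge.

```bash
python3 -m creep '[[-2.5,0.3,0,0,1],[-4,0.5,0,0,1],[-4,0.5,0,0,1],[-4,0.5,0,0,1],[-4,0.5,0,0,1]]'>/dev/null;python3 -m creep '[[-4,0.5,0,0,1],[-4,0.5,0,0,1],[-4,0.5,0,0,1],[-4,0.5,0,0,1],[-4,0.5,0,0,1]]'>/dev/null; python3 -m creep '[[-3,0.4,0,0,1],[-1.8,0.1,0,0,1],[-0.5,0,0,0,1],[0,0,0,0,1],[0,0,0,0,1]]'; python3 -m creep '[[0,0,0,0,1],[0,0,0,0,1]]'>/dev/null; python3 -c "
from h import *
goto(.5284,.3526,.1,-94.54)"
```

```text
time: 19.42
tool_pos: [0.5262, 0.3511, 0.1585]
orientation: [[-0.079, -0.997, -0.002], [-0.997, 0.079, -0.002], [0.002, 0.002, -1.0]]
contact_force: [0.5, -0.2, -2.0]
opening: 0.272
t 19.58 tcp [0.527  0.3506 0.1597] yaw -94.66 turn -0.12 before [-0.22 -0.13  5.97] after [-0.22 -0.13  5.97] tilt [-6.e-04 -7.e-04 -1.e+00]
```

```bash
python3 -m creep '[[-0.2,-0.12,1,0,1],[0,0,1.5,0,1],[0,0,0.5,0,1],[0,0,0,0,1],[0,0,0,0,1]]'>/dev/null;  python3 -c "
from h import *
goto(.5284,.3526,.0823,-94.54)"; python3 -m creep '[[0,0,0.6,0,1],[0,0,0.8,0,1],[0,0,0.6,0,1],[0,0,0.2,0,1],[0,0,0,0,1]]';python3 -c "
from h import *
goto(.5284,.3526,.0823,-94.54)"
```

```text
t 20.0 tcp [0.5278 0.3536 0.1293] yaw -94.58 turn -0.04 before [ 0.09 -0.07  4.7 ] after [ 0.09 -0.07  4.7 ] tilt [-1.4e-03 -7.0e-04 -1.0e+00]
time: 20.42
tool_pos: [0.5273, 0.3538, 0.1067]
orientation: [[-0.079, -0.997, -0.002], [-0.997, 0.079, -0.001], [0.001, 0.002, -1.0]]
contact_force: [-0.1, 0.1, -2.6]
opening: 0.273
t 20.42 tcp [0.5273 0.3538 0.1067] yaw -94.54 turn -0.0 before [ 0.11 -0.13  2.44] after [ 0.11 -0.13  2.44] tilt [-0.0021 -0.001  -1.    ]
```

```bash
python3 -m creep '[[0.1,-0.05,0,0,1],[0,0,0.4,0,1],[0,0,0.6,0,1],[0,0,0.5,0,1],[0,0,0.3,0,1]]'; python3 -m creep '[[0,0,0.3,0,1],[0,0,0.2,0,1],[0,0,0.1,0,1],[0,0,0,0,1]]';python3 -c "
from h import *
goto(.5284,.3526,.0823,-94.54)"
```

```text
time: 20.83
tool_pos: [0.528, 0.3529, 0.0889]
orientation: [[-0.079, -0.997, -0.001], [-0.997, 0.079, -0.001], [0.001, 0.001, -1.0]]
contact_force: [0.1, -0.5, -2.3]
opening: 0.27
time: 21.17
tool_pos: [0.5284, 0.353, 0.0837]
orientation: [[-0.079, -0.997, -0.0], [-0.997, 0.079, -0.0], [0.0, 0.0, -1.0]]
contact_force: [-0.1, 0.0, -2.4]
opening: 0.273
t 21.17 tcp [0.5284 0.353  0.0837] yaw -94.54 turn -0.0 before [ 0.04 -0.    0.14] after [ 0.04 -0.    0.14] tilt [-4.e-04 -2.e-04 -1.e+00]
```

```bash
python3 -m creep '[[0,0,0.08,0,1],[0,0,0.08,0,1],[0,0,0,0,1]]' | grep -E 'force|pos'; python3 -m creep '[[0,0,0,0,0.7],[0,0,0,0,0.6],[0,0,0,0,0.5],[0,0,0,0,0.3],[0,0,0,0,0.3]]'; python3 -m creep '[[0,0,-0.5,0,0.3],[0,0,-1.5,0,0.3],[0,0,-3,0,0.3],[0,0,-2,0,0.3],[0,0,-0.5,0,0]]';python3 -c "
from h import *
goto(.51,.131,.1,-86)
im,d=shot('scene');b=im[150:240,340:520]
cv2.imwrite('pics/s2.png',cv2.resize(b,(800,400),interpolation=2)[:,:,::-1])
shot('top')
for cam in('top','scene'):
    im,d=load(cam);W=world(cam,d);z=W[...,2]
    m=(d>.3)&(abs(W[...,0]-.5284)<.03)&(abs(W[...,1]-.3526)<.03)&(z>.113)&(z<.13);print(cam,m.sum(),W[m].mean(0))"
```

```text
tool_pos: [0.5286, 0.3532, 0.0825]
contact_force: [-0.5, 0.2, -1.8]
time: 21.83
tool_pos: [0.5288, 0.3533, 0.0828]
orientation: [[-0.079, -0.997, 0.001], [-0.997, 0.079, 0.0], [-0.0, -0.001, -1.0]]
contact_force: [0.3, 0.1, -0.7]
opening: 0.547
time: 22.25
tool_pos: [0.5313, 0.3546, 0.1626]
orientation: [[-0.079, -0.997, 0.008], [-0.997, 0.079, 0.004], [-0.004, -0.007, -1.0]]
contact_force: [1.1, 0.4, 0.9]
opening: 0.739
t 22.25 tcp [0.5313 0.3546 0.1626] yaw -94.54 turn -8.54 before [22.48  0.4   6.16] after [22.17  3.73  6.16] tilt [ 0.0077  0.0038 -1.    ]
top 0 [nan nan nan]
scene 150 [0.53200314 0.35239677 0.12089337]<string>:9: RuntimeWarning: Mean of empty slice.
  ret = um.true_divide(
```

View pics/s2.png

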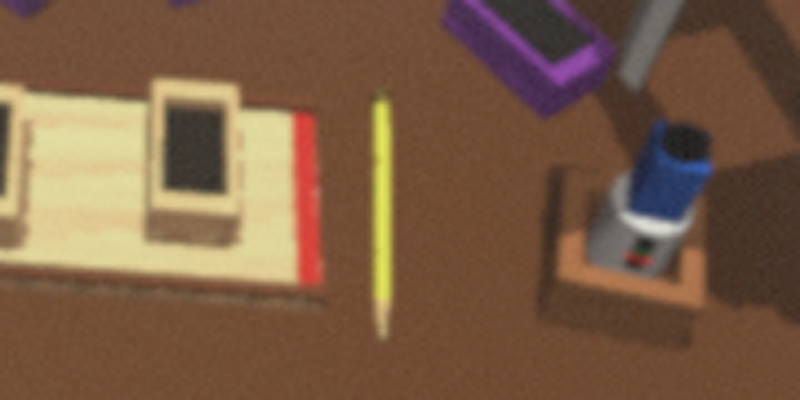

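The picture shows the gauge upright in its stand at about (492,183). Block 1 is free in its bay at about (384,184). I re-measured it before gripping.

```bash
python3 -m creep '[[3,0,0,-4.3,0],[4,0.5,0,-4.2,0],[4,0.8,0,0,0],[4,0.8,0,0,0],[4,0.8,0.5,0,0]]'>/dev/null; python3 -m creep '[[2.5,0.6,1,0,0],[0.6,0.2,1,0,0],[0,0,1,0,0],[0,0,0,0,0],[0,0,0,0,0]]'|grep -E 'time|pos|open'; python3 -c "
from h import *
im,d=load('scene');W=world('scene',d);z=W[...,2]
m=(d>.3)&(abs(W[...,0]-.51)<.055)&(abs(W[...,1]-.13)<.035)&(z>.036)&(z<.05);P=W[m]
print(cv2.minAreaRect((P[:,:2]*1000).astype(np.float32)))
goto(.51,.131,.1,-86)"
```

```text
time: 23.18
tool_pos: [0.4985, 0.1315, 0.1208]
opening: 1.002
((511.0179443359375, 132.22352600097656), (87.08576202392578, 44.72993469238281), 4.489665508270264)
t 23.18 tcp [0.4985 0.1315 0.1208] yaw -85.98 turn 0.02 before [ 0.13 -1.15  2.08] after [ 0.13 -1.15  2.08] tilt [-3.1e-03  3.0e-04 -1.0e+00]
```

```bash
python3 -m creep '[[0.1,-1.1,1,-0.5,0],[0,0,2,0,0],[0,0,2,0,0],[0,0,0.8,0,0],[0,0,0,0,0]]'>/dev/null; python3 -m creep '[[0,0,0,0,0]]'>/dev/null; python3 -c "
from h import *
goto(.51,.131,.018,-85.5)"
```

```text
t 23.68 tcp [0.5106 0.1312 0.0644] yaw -85.46 turn 0.04 before [0.01 0.06 4.64] after [0.01 0.06 4.64] tilt [-4.e-04  1.e-04 -1.e+00]
```

```bash
python3 -m creep '[[0,0.05,1,0,0],[0,0,1.6,0,0],[0,0,1.3,0,0],[0,0,0.5,0,0],[0,0,0.1,0,0]]'>/dev/null; python3 -m creep '[[0,0,0,0,0],[0,0,0,0,0],[0,0,0,0,0.3]]'>/dev/null; python3 -c "
from h import *
goto(.51,.131,.018,-85.5)";python3 -m creep '[[0,0,0,0,1],[0,0,0,0,1],[0,0,0,0,1],[0,0,0,0,1],[0,0,0,0,1]]' 35; python3 -m creep '[[0,0,0,0,1],[0,0,0,0,1],[0,0,0,0,1]]'
```

```text
t 24.35 tcp [0.5111 0.1302 0.0205] yaw -85.55 turn -0.05 before [-0.08  0.1   0.25] after [-0.08  0.1   0.25] tilt [ 2.2e-03  2.0e-04 -1.0e+00]
time: 24.77
tool_pos: [0.5101, 0.1301, 0.0195]
orientation: [[0.078, -0.997, 0.0], [-0.997, -0.078, 0.0], [-0.0, -0.0, -1.0]]
contact_force: [-0.9, 0.2, 0.5]
opening: 0.61
time: 25.02
tool_pos: [0.51, 0.1303, 0.0194]
orientation: [[0.078, -0.997, -0.0], [-0.997, -0.078, 0.0], [-0.0, 0.0, -1.0]]
contact_force: [0.8, 1.1, 0.9]
opening: 0.475
```

```bash
python3 -m creep '[[0,0,-0.5,0,1],[0,0,-1.5,0,1],[0,0,-2.5,0,1],[0,0,-2.5,0,1],[0,0,-1,0,1]]'|grep -E 'pos|force|open'; python3 -c "
from h import *
goto(.4775,-.3537,.08,-86.3)"
```

```text
tool_pos: [0.512, 0.1303, 0.1026]
contact_force: [0.9, -0.5, -2.4]
opening: 0.477
t 25.43 tcp [0.512  0.1303 0.1026] yaw -85.54 turn 0.76 before [47.98  7.22  2.23] after [48.08  6.58  2.23] tilt [ 5.e-03  3.e-04 -1.e+00]
```

```bash
python3 -m creep '[[2.5,0.3,0,0,1],[4,0.5,0,0,1],[4,0.5,0,0.7,1],[4,0.6,0,0,1],[4,0.6,0,0,1]]'|grep -E 'pos|open';python3 -m creep '[[4,0.6,0,0,1],[4,0.6,0,0,1],[4,0.6,0,0,1],[4,0.6,0,0,1],[4,0.6,0,0,1]]'|grep -E 'pos|open'; python3 -m creep '[[4,0.5,0,0,1],[3,0.3,0,0,1],[1.5,0.2,0,0,1],[0.5,0,0,0,1],[0,0,0,0,1]]'|grep -E 'pos|open'; python3 -m creep '[[0,0,0,0,1],[0,0,0,0,1]]'>/dev/null; python3 -c "
from h import *
goto(.4775,-.3537,.0165,-86.3)"
```

```text
tool_pos: [0.4976, -0.0576, 0.0989]
opening: 0.478
tool_pos: [0.4805, -0.2593, 0.0987]
opening: 0.476
tool_pos: [0.4771, -0.3483, 0.0987]
opening: 0.476
t 26.85 tcp [ 0.4776 -0.3458  0.0989] yaw -86.13 turn 0.17 before [0.8  0.05 8.24] after [0.8  0.05 8.24] tilt [-0.001   0.0018 -1.    ]
```

```bash
python3 -m creep '[[0.8,0,1,0,1],[0,0,2,0,1],[0,0,2,0,1],[0,0,1.2,0,1],[0,0,0.6,0,1]]'>/dev/null;python3 -m creep '[[0,0,0.4,0,1],[0,0,0.2,0,1],[0,0,0.2,0,1],[0,0,0,0,1],[0,0,0,0,1]]'; python3 -c "
from h import *
goto(.4775,-.3537,.0165,-86.3)"
```

```text
time: 27.68
tool_pos: [0.4786, -0.3567, 0.0243]
orientation: [[0.066, -0.998, 0.001], [-0.998, -0.066, -0.001], [0.001, -0.001, -1.0]]
contact_force: [-0.2, -0.2, -2.6]
opening: 0.472
t 27.68 tcp [ 0.4786 -0.3567  0.0243] yaw -86.24 turn 0.06 before [-0.3   0.1   0.78] after [-0.3   0.1   0.78] tilt [ 0.0011 -0.0011 -1.    ]
```

```bash
python3 -m creep '[[0,0,0.25,0,1],[0,0,0.2,0,1],[0,0,0.12,0,1],[0,0,0.1,0,1],[0,0,0,0,1]]'|grep -E 'pos|force';for i in 1 2; do python3 -m creep '[[0,0,0.05,0,1],[0,0,0,0,1]]'|grep -E 'pos|force'; done
```

```text
tool_pos: [0.478, -0.3561, 0.0166]
contact_force: [-0.3, 0.5, -1.6]
tool_pos: [0.4781, -0.3562, 0.0164]
contact_force: [-0.2, 0.9, -0.7]
tool_pos: [0.4781, -0.3562, 0.0164]
contact_force: [-1.7, 2.1, 4.2]
```

```bash
python3 -m creep '[[0,0,-0.03,0,0.5],[0,0,0,0,0.4],[0,0,0,0,0.3],[0,0,0,0,0.3],[0,0,0,0,0.3]]' |grep -E 'pos|force|open'; python3 -m creep '[[0,0,-0.5,0,0.3],[0,0,-1.5,0,0.3],[0,0,-3,0,0.3],[0,0,-4,0,0.3],[0,0,-4,0,0.3]]' |grep -E 'pos|force|open'; python3 -m creep '[[0,3,-2,0,0.3],[0,3.5,0,0,0.3],[0,3,0,0,0.3],[0,0,0,0,0.3],[0,0,0,0,0.3]]'|grep -E 'time|pos|force|open'; python3 -c "
from h import *
im,d=shot('scene','pics/end.png');W=world('scene',d);z=W[...,2]
m=(d>.3)&(abs(W[...,0]-.478)<.055)&(abs(W[...,1]+.356)<.035)&(z>.033)&(z<.05);P=W[m];print(len(P),z[m].mean(),z[m].std(),cv2.minAreaRect((P[:,:2]*1000).astype(np.float32)))"
```

```text
tool_pos: [0.4782, -0.3562, 0.0159]
contact_force: [0.8, -0.4, -0.2]
opening: 0.696
tool_pos: [0.4772, -0.3553, 0.1465]
contact_force: [1.4, -1.1, -0.4]
opening: 0.697
time: 29.68
tool_pos: [0.3825, -0.3625, 0.1665]
contact_force: [0.8, -1.2, 0.2]
opening: 0.7
290 0.03721161671636202 0.001822422488620467 ((478.38433837890625, -354.0796203613281), (87.35336303710938, 47.046287536621094), 4.162833213806152)
```

View pics/end.png

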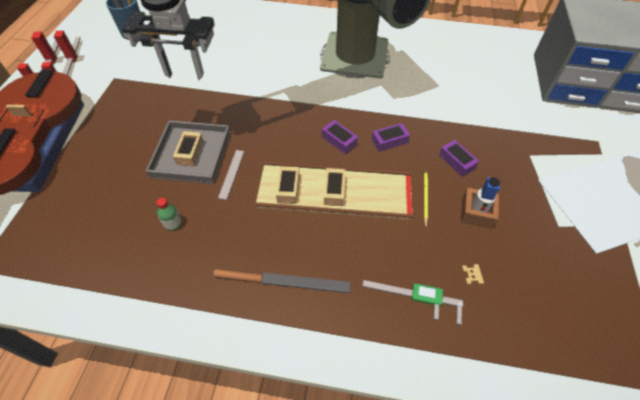

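The final picture shows the block flat and face up in the tray at (188,148), the gauge in its stand at (488,193), and the other two blocks in their bays at (288,185) and (335,187). Nothing else looks moved, and the gripper is clear.

```bash
python3 -c "
from bench import ctrl
print(ctrl.close_job())"
```

```text
the job is handed in; nothing more can be done
None
```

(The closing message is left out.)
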